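# Set the air needle valve two turns open

## Task

Set the needle valve on the air manifold: turn its handwheel by the crank handle clockwise until it is fully shut against its stop, then back it off exactly two full turns counterclockwise. Finish still gripping the crank handle with the wheel standing still at two turns open: do not let go at the end. Leave the small wing tap on the manifold and the things lying around as they are.

Things in the scene. Friction and masses are not known exactly. Their poses are not given: they have to be found in the camera images.
- manifold: The air manifold unit, fixed to the bench: a plywood board 230 mm (its x) by 165 mm (its y), 6 mm thick, and on it an aluminium block up to 48 mm high. Origin: underside of the board's centre, on the axis of the handwheel; z up. At -x a steel marking post (10 mm wide, 98 mm high) stands 64 mm from the axis; at +y a round gauge (up to 96 mm high), at -y the wing tap, at +x two hose barbs.
- wheel (a joint): Opening of the valve, rad: 0 = shut against a hard stop, growing as the handwheel turns counterclockwise seen from above; one turn is 6.283; far stop at 19.5. Starts between 1.5 and 6. At value q the crank handle stands in the direction q counterclockwise from the manifold's -x: when shut, and after each full turn back, it is in line with the marking post.
- wheel_hub (a point): Centre of the handwheel on its vertical axis, straight above the manifold's origin, 106 mm above the bench. The dark steel wheel lies level, 96 mm across the rim, rim top 112 mm and hub nut 119 mm above the bench. The crank handle's axis is 42 mm from this axis. The wheel does not rise; it turns stiffly (3 to 5 N at the handle) and stays where it is left.
- crank_grip (a point): Middle of the grip of the crank handle: an upright black plastic cylinder 19 mm in diameter and 50 mm tall (from 117 to 167 mm above the bench; this point at 147 mm) on the rim of the handwheel. It spins freely on its own pin, so a gripper can hold it firmly from above and go round in circles of 42 mm radius without turning itself.
- crank: The same crank handle as a body; origin at the bottom centre of the cylinder, 117 mm above the bench, z up.
- tap (a joint): The small steel wing tap on the manifold's -y side, 55 mm from the wheel's axis, top about 80 mm above the bench; 0 = as it stands, must stay there. It lies below the handwheel's height.
- spray_can_b: Bystander: spray can, 66 mm diameter, 225 mm tall, standing at the back; origin at its foot.
- spacer_ring: Bystander: flat steel ring, 46 mm diameter, 12 mm high; origin at the centre of its underside; on the board.
- guide_bush: Bystander: bronze-like bush, 30 mm diameter, 28 mm high; origin at the centre of its underside; on the board.
- cap_screw: Bystander: dark socket cap screw lying down, 53 mm long, 19 mm high; origin under its centre; on the board.
- oilstone: Bystander: dark flat sharpening stone, 75 by 25 by 10 mm; origin under its centre.

How it is judged:
On the way, in this order (a step that is already met when the one before it is completed fails the run):
1. the handwheel is turned clockwise until it is shut against its stop (within 0.08 rad) (value of joint wheel below 0.08 rad), for 0.2 s.
2. the handwheel is backed off past one full turn (value of joint wheel above 6.3 rad), for 0.1 s.
At the end, for the whole second after the job is handed in: The wheel stands still (under 0.1 rad/s) two full turns open from its stop, 12.566 rad within 0.2 rad, the fingers still grip the crank handle with more than 2 N, the wing tap has not turned by 0.15 rad, and no bystander lies 30 mm or more from where it started (value of joint wheel between 12.366 and 12.766 rad and velocity of joint wheel between -0.1 and 0.1 rad/s and contact force between the fingers and crank above 2 N and value of joint tap below 0.15 rad and distance of each of spray_can_b, spacer_ring, guide_bush, cap_screw, oilstone from where it was at the start of the episode below 0.03 m); the arm keeps its last pose, push and grip.
It fails at once if the wing tap is turned (value of joint tap above 0.15 rad).
It fails at once if a bystander is pushed away by 30 mm or more (distance of any of spray_can_b, spacer_ring, guide_bush, cap_screw, oilstone from where it was at the start of the episode above 0.03 m).
It also fails if it takes over 67 s, if anything falls off the work surface, if the arm or the gripper's body presses on something with over 40 N, if the wrist force passes 120 N, or if a joint passes its speed limit or range.

## Robot

A 7-joint arm with a two-finger parallel gripper is mounted at the origin on the work surface; the furniture and walls round the work are solid. World frame = base frame: x ahead of the robot, y to its left, z up, the work surface at z = 0. Lengths are in m, angles in rad, forces in N, time in s.
With the tool pointing down it reaches from about 0.35 to 0.9 m from the base axis. Payload 7.2 kg.
Tool frame: the origin (TCP) lies at the very end of the fingers, on their centre line; the grasp point (between the pads) lies 19 mm behind it; z points along the fingers, y is the line along which they close (so a half turn about z gives the same grasp; the last joint's range is limited). The gripper opens to 88 mm and grips with 3 to 60 N. Pads are 20 mm wide; open, the fingers measure 115 mm over their backs; the gripper's body (75 mm by 178 mm) begins 61 mm behind the grasp point.
Start: joints at [-1.234, 0.411, -0.013, 1.596, 0.006, 1.134, -0.082], TCP at [0.246, 0.574, 0.223] pointing down, gripper open.
Joint ranges: [-2.95, 2.95], [-0.29, 1.99], [-1.47, 1.44], [0.14, 2.54], [-1.03, 4.17], [0.13, 1.85], [-2.86, 2.86]. Speed limits (rad/s): [2.39, 2.39, 3.01, 3.01, 3.14, 3.14, 3.14].

## Interface

Orientations are given as a unit quaternion [w, x, y, z].
In Python, from workcell import arm, vision, close_job gives the robot as it stands. The module is installed in compiled form; this text tells all that it offers.
- The arm moves only by the shell command python3 -m inch 'ROWS' [FORCE]. ROWS is JSON, a list of rows, each a list of 3 entries, a list of its own where there are three numbers: the shift along the tool's x, y, z in cm, then the turn, a rotation vector about the tool's x, y, z in rad, then the closure, from 0 (fully open) to 1 (shut). In form: [[[dx, dy, dz], [ax, ay, az], gripper], ...]. A call has 1 to 20 rows; each row shifts and turns the commanded pose from where the row before left it, along the tool's axes as they then stand; what a row does not reach is not made up. A row lasts 1/12 s, in which the tool goes at most 41.7 mm and 7.16 degrees, less where a joint would pass 70% of its speed; a pose out of reach is approached as far as the arm can. A call is refused whole if a number of a shift passes 4.17 or a number of a turn 0.125, either way. A call with a gripper value outside its range is refused whole. The fingers move at their own pace and stop on an object; FORCE is the grip in N (left out, the last holds). Time passes only in rows, so rows that do not move let the fingers close. It gives the time, the measured TCP pose, the force, the opening and the grip force at its end, in the units of the state.
- arm.read_state(): the state, without advancing time (a new reading comes with each control period).
- vision.read_camera(name): name is "side" or "top" or "wrist"; returns a dict with "image" (384x512x3 uint8, red, green, blue), "z_map" (384x512 float32, m along the optical axis (not along the pixel's ray), 0 where there is no reading), "fx", "fy", "cx", "cy" (pixels), "R" (3x3) and "t" (3): a world point X has camera coordinates R X + t. Camera axes: x right, y down, z forward; pixel columns grow to the right and rows downward; lengths in m; the calibration is good to about 2 mm. A picture is of the moment at which its call begins.
- close_job(): hands the job in; it is judged then, once.
The state is a dict: "t": time; "joints": joint angles; "joint_velocities": joint speeds; "joint_torque": joint torques, N m; "position": TCP position; "tool_rot": TCP orientation; "wrist_force": force on the tool from outside, world axes, zero at the start; "moment": the same for the moment, N m; "opening": opening from 0.0 (shut) to 1.0 (fully open); "grasp_force": force on a finger pad.
Only numpy, scipy, OpenCV 4.12 (cv2) and the standard library are available. Lean on these libraries where they do the work, as an engineer would, in place of code of your own. Each camera call takes 0.05 s, during which the arm holds its last target. There are 200 camera calls.

## Working session

There is one attempt and no reset: what is moved stays moved. The work goes in short steps, Python scripts to look and compute and a shell command to move; the robot and the scene stay as the last step left them, time stands still between calls to the robot, and variables do not carry over. Pictures are saved under pics/ and viewed, at most 10 in all, crops included, and the job is handed in when it is done.

```bash
mkdir -p pics
python3 - <<'E'
from workcell import arm, vision
import cv2, numpy as np
s=arm.read_state()
for k in ("t","position","tool_rot","wrist_force","opening"): print(k,s[k])
ims=[]
for n in ("side","top"):
    c=vision.read_camera(n); np.savez("pics/"+n+"0.npz",**c)
    cv2.imwrite(f"pics/{n}0.png",c["image"][:,:,::-1]); print(n,c["fx"],c["cx"],c["cy"],-c["R"].T@c["t"],c["R"].round(2).tolist())
E
```

```text
t 0.0
position [0.24595381 0.5740579  0.22183696]
tool_rot [-9.95844470e-05  2.00974813e-01  9.79596110e-01 -7.59037511e-04]
wrist_force [-0.08912815 -0.03378793  0.31947648]
opening 1.0015903649288997
side 405.77183572456886 253.43533062046532 193.307085618287 [0.48268978 0.86827369 0.54651369] [[-0.99, -0.13, -0.0], [-0.06, 0.48, -0.87], [0.11, -0.87, -0.49]]
top 363.52159312282265 253.02164382345075 198.287814744179 [0.4182129  0.13406784 0.94472631] [[-0.02, -1.0, 0.0], [-0.97, 0.02, -0.23], [0.23, -0.01, -0.97]]
```

View pics/top0.png

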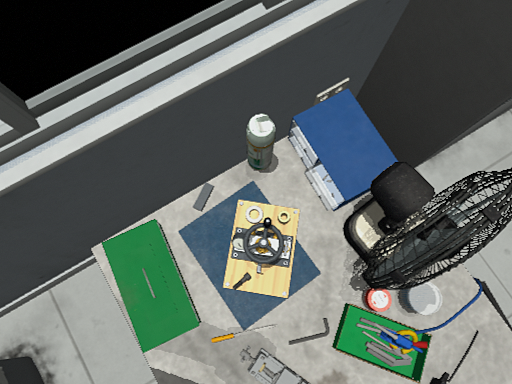

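View pics/side0.png

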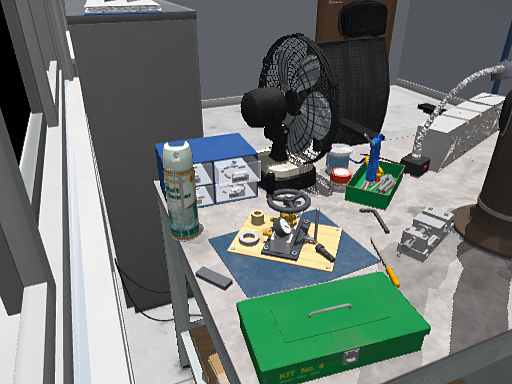

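The top view shows the manifold at about (262,245), with the wheel centre near (264,243) and the crank near (268,222). The ring and bush are on the +x side of the board and the cap screw is at (242,280). The side view shows the wheel at about (289,200). I'll zoom both in.

Run:
```python
import cv2, numpy as np
a=cv2.imread("pics/top0.png")[190:305,215:315]; b=cv2.imread("pics/side0.png")[170:285,220:350]
f=lambda i:cv2.resize(i,None,fx=3.4,fy=3.4,interpolation=cv2.INTER_CUBIC)
cv2.imwrite("pics/z0.png",np.hstack([f(a),f(b)]))
c=np.load("pics/top0.npz")
v,u=np.mgrid[0:384,0:512]; z=c["z_map"]
P=np.stack([(u-c["cx"])/c["fx"]*z,(v-c["cy"])/c["fy"]*z,z],-1); W=(P-c["t"])@c["R"]
np.save("pics/W.npy",W)
roi=np.zeros(z.shape,bool); roi[190:305,215:315]=True
m=roi&(W[...,2]>.15)&(W[...,2]<.2)&(z>0); print("crank",m.sum(),np.median(W[m],0), np.argwhere(m).mean(0))
m=roi&(W[...,2]>.105)&(W[...,2]<.122)&(z>0); p=W[m][:,:2]
print("rim",m.sum(),cv2.minEnclosingCircle(p.astype(np.float32)),W[m].mean(0))
hsv=cv2.cvtColor(c["image"],cv2.COLOR_RGB2HSV)
m=roi&(hsv[...,0]>12)&(hsv[...,0]<30)&(hsv[...,1]>70)&(hsv[...,2]>140)&(abs(W[...,2]-.006)<.01)
r=cv2.minAreaRect(W[m][:,:2].astype(np.float32)); print("board",m.sum(),r,cv2.boxPoints(r))
```

```text
crank 61 [0.54763633 0.09575051 0.16649858] [221.81967213 267.62295082]
rim 769 ((0.5089071989059448, 0.10488471388816833), 0.04779960960149765) [0.50645401 0.1054426  0.11308847]
board 3046 ((0.509638249874115, 0.10584171861410141), (0.16576972603797913, 0.22885631024837494), 79.6671142578125) [[0.38219908 0.04482569]
 [0.6073438  0.00377644]
 [0.63707745 0.16685775]
 [0.4119327  0.20790699]]
```

View pics/z0.png

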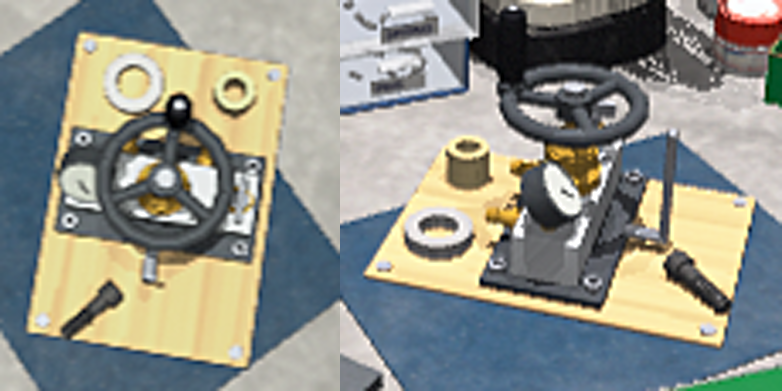

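```bash
python3 - <<'E'
import numpy as np
W=np.load("pics/W.npy")
m=(W[...,2]>.13)&(W[...,2]<.9)&(W[...,0]>.3)&(W[...,0]<.9)&(abs(W[...,1])<.5)
p=W[m]; d=np.hypot(p[:,0]-.51,p[:,1]-.105); k=(d>.07)
a=np.degrees(np.arctan2(p[:,1]-.105,p[:,0]-.51))
for lo in range(-180,180,20):
    q=k&(a>=lo)&(a<lo+20)
    if q.any(): i=np.where(q)[0][d[q].argmin()]; print(lo,p[i].round(3),d[i].round(3))
E
python3 -m inch '[[[0,0,0],[0,0,-0.1],0],[[0,0,0],[0,0,-0.1],0],[[0,0,0],[0,0,-0.1],0],[[0,0,0],[0,0,-0.104],0],[[0,0,0],[0,0,0],0]]' 40
python3 -c "
from workcell import arm
s=arm.read_state();print(s['position'],s['tool_rot'])"
```

```text
-140 [ 0.337 -0.111  0.184] 0.277
-120 [ 0.465 -0.105  0.22 ] 0.215
-100 [ 0.473 -0.115  0.216] 0.223
-80 [ 0.614 -0.078  0.135] 0.21
-60 [ 0.618 -0.076  0.132] 0.211
-40 [ 0.687 -0.04   0.131] 0.228
-20 [0.714 0.102 0.157] 0.204
0 [0.714 0.106 0.138] 0.204
20 [0.836 0.28  0.202] 0.37
40 [0.799 0.347 0.187] 0.377
60 [0.724 0.477 0.198] 0.429
t: 0.52
position: [0.2461, 0.5742, 0.2222]
tool_rot: [-0.0, -0.002, 1.0, -0.0]
wrist_force: [-0.2, 0.1, -0.7]
opening: 1.0
grasp_force: 0.0
[0.24612145 0.57416834 0.22217898] [-1.99139466e-04 -1.90294752e-03  9.99998080e-01 -4.22502848e-04]
```

```bash
python3 -m inch '[[[-1.68,-2.66,0],[0,0,0],0],[[-1.68,-2.66,0],[0,0,0],0],[[-1.68,-2.66,0],[0,0,0],0],[[-1.68,-2.66,0],[0,0,0],0],[[-1.68,-2.66,0],[0,0,0],0],[[-1.68,-2.66,0],[0,0,0],0],[[-1.68,-2.66,0],[0,0,0],0],[[-1.68,-2.66,0],[0,0,0],0],[[-1.68,-2.66,0],[0,0,0],0],[[-1.68,-2.66,0],[0,0,0],0],[[-1.68,-2.66,0],[0,0,0],0],[[-1.68,-2.66,0],[0,0,0],0],[[-1.68,-2.66,0],[0,0,0],0],[[-1.68,-2.66,0],[0,0,0],0],[[-1.68,-2.66,0],[0,0,0],0],[[-1.68,-2.66,0],[0,0,0],0],[[-1.68,-2.66,0],[0,0,0],0],[[-1.68,-2.66,0],[0,0,0],0],[[0,0,0],[0,0,0],0],[[0,0,0],[0,0,0],0]]'
python3 - <<'E'
from workcell import vision
import cv2,numpy as np
ims=[vision.read_camera(n)["image"][:,:,::-1] for n in ("wrist","side")]
cv2.imwrite("pics/w1.png",np.hstack([cv2.resize(ims[0],(400,300)),cv2.resize(ims[1][60:285,180:480],(400,300))]))
E
```

```text
t: 2.18
position: [0.5486, 0.0935, 0.2223]
tool_rot: [-0.0, 0.004, 1.0, -0.0]
wrist_force: [-0.5, 1.2, 0.9]
opening: 0.998
grasp_force: 0.0
```

View pics/w1.png

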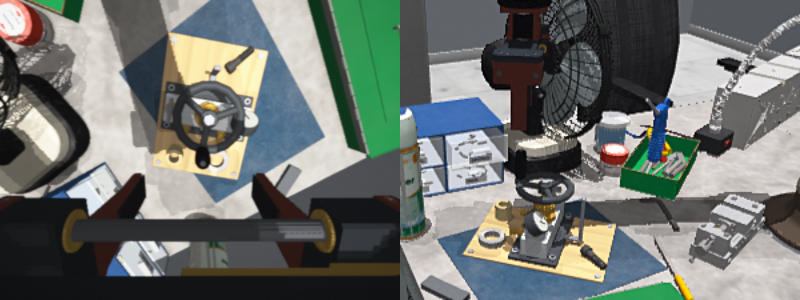

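The wrist view (left) has the crank at (203,158), centred between the fingers. The side view (right) has the fingers above the crank at about (518,160), so I'm going down and gripping.

```bash
python3 -m inch '[[[0,0.1,1.2],[0,0,0],0],[[0,0,1.2],[0,0,0],0],[[0,0,1.2],[0,0,0],0],[[0,0,1.2],[0,0,0],0],[[0,0,1.2],[0,0,0],0],[[0,0,1.2],[0,0,0],0],[[0,0,1.2],[0,0,0],0],[[0,0,1.0],[0,0,0],0],[[0,0,0],[0,0,0],0],[[0,0,0],[0,0,0],0]]'
python3 -m inch '[[[0,0,0],[0,0,0],1],[[0,0,0],[0,0,0],1],[[0,0,0],[0,0,0],1],[[0,0,0],[0,0,0],1],[[0,0,0],[0,0,0],1],[[0,0,0],[0,0,0],1],[[0,0,0],[0,0,0],1],[[0,0,0],[0,0,0],1],[[0,0,0],[0,0,0],1],[[0,0,0],[0,0,0],1],[[0,0,0],[0,0,0],1],[[0,0,0],[0,0,0],1]]' 40
```

```text
t: 3.12
position: [0.5476, 0.0974, 0.1284]
tool_rot: [-0.001, -0.0, 1.0, 0.0]
wrist_force: [-0.3, -0.4, 0.9]
opening: 0.998
grasp_force: 0.0
t: 4.12
position: [0.5481, 0.0968, 0.1286]
tool_rot: [-0.0, 0.0, 1.0, 0.0]
wrist_force: [-0.6, 0.9, -0.1]
opening: 0.196
grasp_force: 40.0
```

```bash
cat > wp.py <<'E'
import sys,numpy as np
a0,st,n=map(float,sys.argv[1:4]); r=4.2
a=np.radians(a0+st*np.arange(n+1)); p=r*np.c_[np.cos(a),np.sin(a)]
d=np.diff(np.round(p*[-1,1],2),axis=0)
print(",".join(f"[[{x:.2f},{y:.2f},0],[0,0,0],1]" for x,y in d))
E
python3 wp.py -12 -15 10
```

```text
[[0.37,-1.04,0],[0,0,0],1],[[0.62,-0.90,0],[0,0,0],1],[[0.83,-0.71,0],[0,0,0],1],[[0.99,-0.47,0],[0,0,0],1],[[1.08,-0.20,0],[0,0,0],1],[[1.09,0.08,0],[0,0,0],1],[[1.04,0.37,0],[0,0,0],1],[[0.90,0.62,0],[0,0,0],1],[[0.71,0.83,0],[0,0,0],1],[[0.47,0.99,0],[0,0,0],1]
```

```bash
python3 -m inch '[[[0.37,-1.04,0],[0,0,0],1],[[0.62,-0.90,0],[0,0,0],1],[[0.83,-0.71,0],[0,0,0],1],[[0.99,-0.47,0],[0,0,0],1],[[1.08,-0.20,0],[0,0,0],1],[[0,0,0],[0,0,0],1],[[0,0,0],[0,0,0],1]]'
python3 -m inch '[[[1.09,0.08,0],[0,0,0],1],[[1.04,0.37,0],[0,0,0],1],[[0.90,0.62,0],[0,0,0],1],[[0.71,0.83,0],[0,0,0],1],[[0.47,0.99,0],[0,0,0],1],[[0,0,0],[0,0,0],1],[[0,0,0],[0,0,0],1]]'
```

```text
t: 4.7
position: [0.5077, 0.0643, 0.1286]
tool_rot: [-0.001, -0.0, 1.0, 0.001]
wrist_force: [-2.6, 4.1, 1.0]
opening: 0.202
grasp_force: 40.0
t: 5.28
position: [0.4674, 0.093, 0.1287]
tool_rot: [0.001, -0.0, 1.0, 0.0]
wrist_force: [3.5, 4.0, -5.6]
opening: 0.201
grasp_force: 40.0
```

```bash
python3 wp.py -163 -7 5
```

```text
[[0.12,0.50,0],[0,0,0],1],[[0.05,0.51,0],[0,0,0],1],[[0.00,0.51,0],[0,0,0],1],[[-0.07,0.51,0],[0,0,0],1],[[-0.13,0.50,0],[0,0,0],1]
```

```bash
python3 -m inch '[[[0.12,0.50,0],[0,0,0],1],[[0.05,0.51,0],[0,0,0],1],[[0.00,0.51,0],[0,0,0],1],[[-0.07,0.51,0],[0,0,0],1],[[0,0,0],[0,0,0],1],[[0,0,0],[0,0,0],1],[[0,0,0],[0,0,0],1]]'
python3 -m inch '[[[-0.05,0.2,0],[0,0,0],1],[[0,0,0],[0,0,0],1],[[0,0,0],[0,0,0],1]]'
python3 -m inch '[[[-0.05,0.2,0],[0,0,0],1],[[0,0,0],[0,0,0],1],[[0,0,0],[0,0,0],1]]'
```

```text
t: 5.87
position: [0.4659, 0.1134, 0.1286]
tool_rot: [-0.0, 0.0, 1.0, 0.0]
wrist_force: [0.8, 2.1, -1.3]
opening: 0.198
grasp_force: 40.0
t: 6.12
position: [0.466, 0.1141, 0.1286]
tool_rot: [-0.001, 0.001, 1.0, -0.0]
wrist_force: [-3.7, -2.8, 3.3]
opening: 0.198
grasp_force: 40.0
t: 6.37
position: [0.4661, 0.1143, 0.1285]
tool_rot: [-0.001, 0.001, 1.0, -0.001]
wrist_force: [-6.4, -7.5, 6.6]
opening: 0.197
grasp_force: 40.0
```

```bash
python3 -m inch '[[[-0.05,0.3,0],[0,0,0],1],[[0,0,0],[0,0,0],1],[[0,0,0],[0,0,0],1]]'
python3 -m inch '[[[-0.05,0.3,0],[0,0,0],1],[[0,0,0],[0,0,0],1],[[0,0,0],[0,0,0],1],[[0,0,0],[0,0,0],1]]'
python3 - <<'E'
from workcell import vision
import cv2
i=vision.read_camera("top")["image"][:,:,::-1]
j=vision.read_camera("side")["image"][:,:,::-1]
import numpy as np
cv2.imwrite("pics/s2.png",np.hstack([cv2.resize(x,(400,400),interpolation=cv2.INTER_CUBIC) for x in (i[180:310,200:330],j[150:280,225:355])]))
E
```

```text
t: 6.62
position: [0.4661, 0.1145, 0.1285]
tool_rot: [-0.002, 0.002, 1.0, -0.003]
wrist_force: [-6.3, -16.0, 11.2]
opening: 0.192
grasp_force: 40.0
t: 6.95
position: [0.4661, 0.1147, 0.1284]
tool_rot: [-0.003, 0.003, 1.0, -0.004]
wrist_force: [-9.1, -25.2, 15.4]
opening: 0.2
grasp_force: 40.0
```

View pics/s2.png

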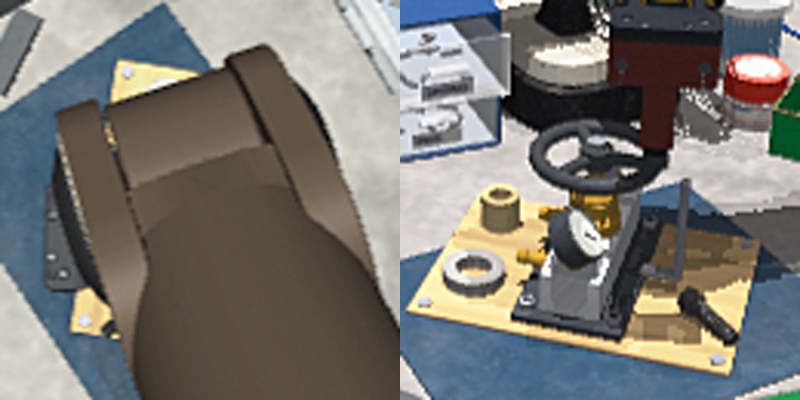

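The side crop shows the gripper holding the crank at (655,160), in line with the post at (685,230). The force has risen to 25 N with no motion, so the wheel is against its stop. Backing off now.

```bash
python3 wp.py 168 15 12;  python3 wp.py 348 15 12
python3 -m inch '[[[0.12,-0.4,0],[0,0,0],1],[[0.12,-0.4,0],[0,0,0],1],[[0,0,0],[0,0,0],1],[[0,0,0],[0,0,0],1]]'
```

```text
[[0.08,-1.09,0],[0,0,0],1],[[-0.20,-1.08,0],[0,0,0],1],[[-0.47,-0.99,0],[0,0,0],1],[[-0.71,-0.83,0],[0,0,0],1],[[-0.90,-0.62,0],[0,0,0],1],[[-1.04,-0.37,0],[0,0,0],1],[[-1.09,-0.08,0],[0,0,0],1],[[-1.08,0.20,0],[0,0,0],1],[[-0.99,0.47,0],[0,0,0],1],[[-0.83,0.71,0],[0,0,0],1],[[-0.62,0.90,0],[0,0,0],1],[[-0.37,1.04,0],[0,0,0],1]
[[-0.08,1.09,0],[0,0,0],1],[[0.20,1.08,0],[0,0,0],1],[[0.47,0.99,0],[0,0,0],1],[[0.71,0.83,0],[0,0,0],1],[[0.90,0.62,0],[0,0,0],1],[[1.04,0.37,0],[0,0,0],1],[[1.09,0.08,0],[0,0,0],1],[[1.08,-0.20,0],[0,0,0],1],[[0.99,-0.47,0],[0,0,0],1],[[0.83,-0.71,0],[0,0,0],1],[[0.62,-0.90,0],[0,0,0],1],[[0.37,-1.04,0],[0,0,0],1]
t: 7.38
position: [0.466, 0.1142, 0.1286]
tool_rot: [0.0, 0.0, 1.0, -0.0]
wrist_force: [-0.6, -4.9, 0.0]
opening: 0.198
grasp_force: 40.0
```

```bash
python3 -m inch '[[[0.08,-1.09,0],[0,0,0],1],[[-0.20,-1.08,0],[0,0,0],1],[[-0.47,-0.99,0],[0,0,0],1],[[-0.71,-0.83,0],[0,0,0],1],[[-0.90,-0.62,0],[0,0,0],1],[[-1.04,-0.37,0],[0,0,0],1],[[0,0,0],[0,0,0],1],[[0,0,0],[0,0,0],1]]'
python3 -m inch '[[[-1.09,-0.08,0],[0,0,0],1],[[-1.08,0.20,0],[0,0,0],1],[[-0.99,0.47,0],[0,0,0],1],[[-0.83,0.71,0],[0,0,0],1],[[-0.62,0.90,0],[0,0,0],1],[[-0.37,1.04,0],[0,0,0],1],[[0,0,0],[0,0,0],1],[[0,0,0],[0,0,0],1]]'
```

```text
t: 8.05
position: [0.4997, 0.0651, 0.1286]
tool_rot: [0.001, 0.0, 1.0, 0.0]
wrist_force: [3.7, 4.3, -5.4]
opening: 0.198
grasp_force: 40.0
t: 8.72
position: [0.5485, 0.0983, 0.1287]
tool_rot: [0.001, -0.0, 1.0, 0.001]
wrist_force: [0.7, 2.6, -1.5]
opening: 0.196
grasp_force: 40.0
```

Tracking is good, so I'm doing the second half of turn one.

```bash
python3 -m inch '[[[-0.08,1.09,0],[0,0,0],1],[[0.20,1.08,0],[0,0,0],1],[[0.47,0.99,0],[0,0,0],1],[[0.71,0.83,0],[0,0,0],1],[[0.90,0.62,0],[0,0,0],1],[[1.04,0.37,0],[0,0,0],1],[[0,0,0],[0,0,0],1],[[0,0,0],[0,0,0],1]]'
python3 -m inch '[[[1.09,0.08,0],[0,0,0],1],[[1.08,-0.20,0],[0,0,0],1],[[0.99,-0.47,0],[0,0,0],1],[[0.83,-0.71,0],[0,0,0],1],[[0.62,-0.90,0],[0,0,0],1],[[0.37,-1.04,0],[0,0,0],1],[[0,0,0],[0,0,0],1],[[0,0,0],[0,0,0],1]]'
```

```text
t: 9.38
position: [0.5148, 0.1477, 0.1286]
tool_rot: [-0.001, -0.0, 1.0, 0.0]
wrist_force: [-1.8, 4.1, -1.5]
opening: 0.198
grasp_force: 40.0
t: 10.05
position: [0.4656, 0.1121, 0.1286]
tool_rot: [-0.0, 0.002, 1.0, -0.001]
wrist_force: [0.5, -2.4, -2.0]
opening: 0.195
grasp_force: 40.0
```

```bash
python3 -m inch '[[[0.08,-1.09,0],[0,0,0],1],[[-0.20,-1.08,0],[0,0,0],1],[[-0.47,-0.99,0],[0,0,0],1],[[-0.71,-0.83,0],[0,0,0],1],[[-0.90,-0.62,0],[0,0,0],1],[[-1.04,-0.37,0],[0,0,0],1],[[-1.09,-0.08,0],[0,0,0],1],[[-1.08,0.20,0],[0,0,0],1],[[-0.99,0.47,0],[0,0,0],1],[[-0.83,0.71,0],[0,0,0],1],[[-0.62,0.90,0],[0,0,0],1],[[-0.37,1.04,0],[0,0,0],1],[[0,0,0],[0,0,0],1],[[0,0,0],[0,0,0],1]]'
python3 -m inch '[[[-0.08,1.09,0],[0,0,0],1],[[0.20,1.08,0],[0,0,0],1],[[0.47,0.99,0],[0,0,0],1],[[0.71,0.83,0],[0,0,0],1],[[0.90,0.62,0],[0,0,0],1],[[1.04,0.37,0],[0,0,0],1],[[1.09,0.08,0],[0,0,0],1],[[1.08,-0.20,0],[0,0,0],1],[[0.99,-0.47,0],[0,0,0],1],[[0.83,-0.71,0],[0,0,0],1],[[0,0,0],[0,0,0],1],[[0,0,0],[0,0,0],1]]'
```

```text
t: 11.22
position: [0.5484, 0.0982, 0.1287]
tool_rot: [0.0, -0.0, 1.0, 0.001]
wrist_force: [1.4, 2.9, -2.8]
opening: 0.199
grasp_force: 40.0
t: 12.22
position: [0.4742, 0.1324, 0.1286]
tool_rot: [-0.001, 0.001, 1.0, -0.001]
wrist_force: [-2.4, -1.7, -0.6]
opening: 0.196
grasp_force: 40.0
```

```bash
python3 -m inch '[[[0.62,-0.90,0],[0,0,0],1],[[0.2,-0.5,0],[0,0,0],1],[[0.13,-0.36,0],[0,0,0],1],[[0,0,0],[0,0,0],1],[[0,0,0],[0,0,0],1],[[0,0,0],[0,0,0],1],[[0,0,0],[0,0,0],1],[[0,0,0],[0,0,0],1],[[0,0,0],[0,0,0],1],[[0,0,0],[0,0,0],1]]'
python3 - <<'E'
from workcell import vision
import cv2
j=vision.read_camera("side")["image"][:,:,::-1]
cv2.imwrite("pics/s3.png",cv2.resize(j[150:280,225:355],(400,400),interpolation=cv2.INTER_CUBIC))
E
```

```text
t: 13.05
position: [0.4663, 0.1161, 0.1286]
tool_rot: [0.0, 0.0, 1.0, -0.0]
wrist_force: [1.5, -4.0, -2.5]
opening: 0.198
grasp_force: 40.0
```

View pics/s3.png

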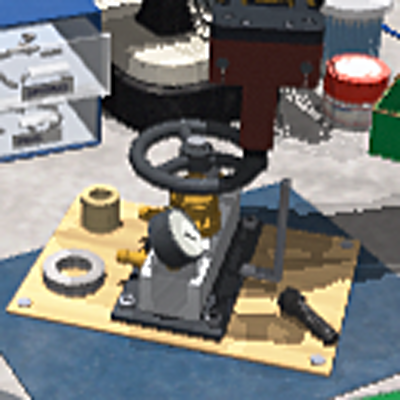

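The crank is back at (257,160) in line with the post, the same as when shut, with the tap and loose parts unmoved. It is 2 mm short, so I'll nudge it and hand in.

```bash
python3 -m inch '[[[0.03,-0.2,0],[0,0,0],1],[[0,0,0],[0,0,0],1],[[0,0,0],[0,0,0],1],[[0,0,0],[0,0,0],1],[[0,0,0],[0,0,0],1],[[0,0,0],[0,0,0],1],[[0,0,0],[0,0,0],1],[[0,0,0],[0,0,0],1]]'
python3 -c "
from workcell import close_job
print(close_job())"
```

```text
t: 13.77
position: [0.466, 0.1145, 0.1287]
tool_rot: [0.0, 0.0, 1.0, 0.0]
wrist_force: [3.4, 2.2, -6.3]
opening: 0.196
grasp_force: 40.0
the job is handed in; nothing more can be done
None
```

I shut the valve against its stop, backed it off two full turns to within about 0.5 mm at the crank, and handed the job in at 13.8 s, still gripping the handle at 40 N; the hand-in returned no verdict.

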